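Refit a kitchen scale's platform on its cone, groove and flat seats and weigh a tin

TASK

Put the washed steel platform back on the kitchen scale: each of its three ball feet fully home in its own seat (cone, groove, flat) so that it sits level, and let go of it. Then stand the tall tin upright on the middle of the platform to be weighed. The load cell is delicate: never load the scale with more than 2 kg (20 N), not even for a moment, and leave the other things on the worktop where they are.

Things in the scene. Friction and masses are not known exactly. Their poses are not given: they have to be found in the camera images.
- scale: white kitchen scale, fixed; body 186 (x) by 160 (y) by 36 mm high, with a low sloping panel (blank green display, buttons) 40 mm longer on its -x side. Origin on the worktop under the middle of its seats, z up. On its top, on the load cell, lies an aluminium spider (arms 45 mm above the worktop) with three steel seats at its arm ends
- seat_cone (a point): nominal place of a ball's lowest point when home in the cone seat, a 44 mm round button with a 90-degree cone, mouth 14 mm wide, rim 60 mm above the worktop (a ball sinks 4.5 mm below the rim): scale frame (-60, 0, 55.5) mm. Not exact: see spider_nominal
- seat_groove (a point): the same, nominal, for the groove seat: a block 38 by 40 mm, its top 60 mm above the worktop, with a 90-degree V groove 14 mm wide at the top that points at the cone (20 degrees from the scale's x); a ball sinks 4.5 mm below the top: scale frame (55, 42, 55.5) mm
- seat_flat (a point): nominal point under the flat foot on the flat seat, a plain 34 mm disc 55.5 mm above the worktop: scale frame (55, -42, 55.5) mm
- spider_nominal (a point): nominal middle of the seat spider, scale frame (0, 0, 45) mm, moving with the scale body. The spider is screwed down through wide adjusting slots, so spider and seats really sit up to 7 mm off along the scale's x, up to 7 mm along its y, and turned up to 0.06 rad about this point, otherwise on every occasion; no measured pose shows it: find it by feel. It does not shift when pushed
- load (a joint): the load cell's sinking, m: 0 unloaded, 1 mm for every 5 N on the seats (0.6 mm under the platform alone); the seats go down with it. 4 mm = 20 N is the most it may ever see
- platform: loose weighing platform, about 0.3 kg, dry steel: plate 170 (x) by 130 (y) by 4 mm with rolled edges, upper face 24 mm above the origin, an upright grip at the -x end, three ball feet of 12 mm diameter below. Origin: centre, level with the lowest points of the feet, z up. It starts standing on the worktop; on the scale its x and y point the same way as the scale's
- foot_cone (a point): lowest point of the ball foot for the cone: platform frame (-60, 0, 0) mm
- foot_groove (a point): lowest point of the ball foot for the groove: platform frame (55, 42, 0) mm
- foot_flat (a point): lowest point of the ball foot for the flat seat: platform frame (55, -42, 0) mm
- grip (a point): middle of the platform's flat upright grip, which is 10 mm thick along the platform's x, 58 mm wide along y, and reaches from the plate (24 mm) up to 69 mm above the origin, straight above the cone foot: platform frame (-60, 0, 49) mm; take it across its thickness
- top (a point): middle of the free part of the platform's upper face, where the tin goes: platform frame (15, 0, 24) mm
- tin: loose tall tin with a dark brown label, 57 mm diameter, 72 mm high, about 0.18 kg; origin at the centre of its underside, z up. The only tall tin (the other tin is low and wide)
- salt_shaker: bystander: salt shaker, 44 mm diameter, 90 mm high; origin under its centre
- spice_jar: bystander: spice jar, 47 mm diameter, 98 mm high; origin under its centre
- matchbox: bystander: closed match box lying flat, 37 by 56 mm, 17 mm high; origin under its centre
- mug: bystander: striped mug, 86 mm diameter, 100 mm high; origin under its centre
- honey_jar: bystander: jar with a screw lid, 65 mm diameter, 90 mm high; origin under its centre
- low_tin: bystander: low wide tin, 86 mm diameter, 40 mm high; origin under its centre
- timer: bystander: wind-up kitchen timer, 63 mm diameter, 54 mm high; origin under its centre
There are look-alikes about, which are no part of the job. What is shaped like the tin but yellow is not meant.

How it is judged:
By the outcome, as a careful person would: the job done as asked, in the order asked, and still so for the second after the job is handed in, with the robot touching nothing.
It also fails if it takes over 72 s, if anything falls off the work surface, if the arm or the gripper's body presses on something with over 40 N, if the wrist force passes 120 N, or if a joint passes its speed limit or range.

ROBOT

A 6-joint arm with a two-finger parallel gripper is mounted at the origin on a cart in front of the work surface, level with it; the furniture and walls round the work are solid. World frame = base frame: x ahead of the robot, y to its left, z up, the work surface at z = 0. Lengths are in mm, angles in degrees, forces in N, time in s.
With the tool pointing down it reaches from about 350 to 850 mm from the base axis. Payload 8.1 kg.
Tool frame: the origin (TCP) lies midway between the tips of the shut fingers; the grasp point (between the pads) lies 19 mm behind it; z points along the fingers, y is the direction in which the jaws open and shut (so a half turn about z gives the same grasp; the last joint's range is limited). The gripper opens to 85 mm and grips with 20 to 120 N. Pads are 22 mm wide; open, the fingers measure 114 mm over their backs; the gripper's body (76 mm by 85 mm) begins 54 mm behind the grasp point. The pads swing forward as they close: fully open they stand 13 mm farther back than shut.
Start: joints at [-75.138, 7.471, 85.268, -0, 87.261, -4.893], TCP at [202.825, -564.683, 210.092] pointing down, gripper open.
Joint ranges: [-169.43, 169.43], [-51.17, 129.36], [1.28, 143.12], [-76.62, 256.62], [0, 156.53], [-152.29, 152.29]. Speed limits (degrees/s): [136.94, 136.94, 159.86, 180, 180, 180].

INTERFACE

Orientations are given as [roll, pitch, yaw] about the fixed x, y, z axes, in that order (R = Rz(yaw) Ry(pitch) Rx(roll)).
In Python, from bench import telemetry, snapshot, camera_params, job gives the robot as it stands. The module is installed in compiled form; this text tells all that it offers.
- The arm moves only by the shell command python3 -m jog 'ROWS' [FORCE]. ROWS is JSON, a list that holds one entry, the list of rows, each a list of 7 numbers: the shift along the tool's x, y, z in units of 50 mm (1.0 is 50 mm), then the turn, a rotation vector about the tool's x, y, z in units of 2 pi rad (1.0 is 2 pi rad), then the opening, from 0 (shut) to 1 (fully open). In form: [[[dx, dy, dz, rx, ry, rz, claw], ...]]. A call has 1 to 12 rows; each row shifts and turns the commanded pose from where the row before left it, along the tool's axes as they then stand; what a row does not reach is not made up. A row lasts 1/8 s, in which the tool goes at most 62.5 mm and 10.7 degrees, less where a joint would pass 70% of its speed; a pose out of reach is approached as far as the arm can. A call with a number of a shift or a turn outside -1 to 1 is refused whole. A call with a gripper value outside its range is refused whole. The fingers move at their own pace and stop on an object; FORCE is the grip in N (left out, the last holds). Time passes only in rows, so rows that do not move let the fingers close. It gives the time, the measured TCP pose, the force and the opening at its end, in the units of the state.
- telemetry.sense(): the state, without advancing time (a new reading comes with each control period).
- snapshot(name): name is "scene" or "top" or "wrist"; returns (picture, depth): 384x512x3 uint8, red, green, blue; 384x512 float32, mm along the optical axis (not along the pixel's ray), 0 where there is no reading.
- camera_params(name): a dict with "K" (3x3 intrinsics, pixels), "D" ([k1, k2, p1, p2, k3] as OpenCV has them; the pictures are not rectified), "extrinsics" (4x4, takes a point from camera to world coordinates). Camera axes: x right, y down, z forward; pixel columns grow to the right and rows downward; lengths in mm; the calibration is good to about 2 mm. A picture is of the moment at which its call begins: read the wrist's pose just before it. camera_params takes no time and is no camera call; for the wrist camera it gives the pose at the moment of the call.
- job.hand_in(): hands the job in, once; it reports no verdict.
The state is a dict: "time": time; "joint_pos": joint angles; "qd": joint speeds; "joint_efforts": joint torques, N m; "tool_pos": TCP position; "tcp_rot": TCP orientation; "ft_force": force on the tool from outside, world axes, zero at the start; "wrist_torque": the same for the moment, N m; "finger_gap": finger opening in mm.
Only numpy, scipy, OpenCV 4.12 (cv2) and the standard library are available. Lean on these libraries where they do the work, as an engineer would, in place of code of your own. Each camera call takes 0.05 s, during which the arm holds its last target. There are 200 camera calls.

## Working session

There is one attempt and no reset: what is moved stays moved. The work goes in short steps, Python scripts to look and compute and a shell command to move; the robot and the scene stay as the last step left them, time stands still between calls to the robot, and variables do not carry over. Pictures are saved under pics/ and viewed, about 8 in all and at most 12, crops included, and the job is handed in when it is done.

```bash
mkdir -p pics
cat > h.py <<'E'
import numpy as np, cv2, json
from scipy.spatial.transform import Rotation as R
from bench import telemetry, snapshot, camera_params, job
def snap(n,f):
    p,d=snapshot(n); cp=camera_params(n); cv2.imwrite(f'pics/{f}.png',p[:,:,::-1]); np.savez(f'pics/{f}.npz',p=p,d=d,K=cp['K'],D=cp['D'],E=cp['extrinsics']); return p,d,cp
def load(f):
    z=np.load(f'pics/{f}.npz'); return z['p'],z['d'],{'K':z['K'],'D':z['D'],'extrinsics':z['E']}
def ray(cp,uv):
    q=cv2.undistortPoints(np.array(uv,float).reshape(-1,1,2),np.array(cp['K'],float),np.array(cp['D'],float)).reshape(-1,2)
    return np.c_[q,np.ones(len(q))]
def onplane(cp,uv,z):
    E=np.array(cp['extrinsics']); r=ray(cp,uv)@E[:3,:3].T; o=E[:3,3]
    return o+r*((z-o[2])/r[:,2])[:,None]
def bydepth(cp,d,uv=None):
    if uv is None:
        v,u=np.nonzero(d>0); uv=np.c_[u,v]
    uv=np.array(uv); E=np.array(cp['extrinsics'])
    return uv,(ray(cp,uv)*d[uv[:,1].astype(int),uv[:,0].astype(int)][:,None])@E[:3,:3].T+E[:3,3]
def st():
    s=telemetry.sense(); print({k:np.round(s[k],2).tolist() for k in('time','tool_pos','tcp_rot','ft_force','wrist_torque','finger_gap','joint_pos')}); return s
E
python3 - <<'E'
from h import *
s=st()
a,_,ca=snap('scene','s0'); b,_,cb=snap('top','t0')
for c in(ca,cb): print(np.round(c['K'],1).tolist(),np.round(c['extrinsics'],2).tolist())
cv2.imwrite('pics/st.png',cv2.resize(np.hstack([a,b])[:,:,::-1],None,fx=.78,fy=.78))
E
```

```text
{'time': 0.0, 'tool_pos': [202.66, -564.09, 209.04], 'tcp_rot': [-179.89, -0.01, 19.75], 'ft_force': [-0.47, 0.15, -0.22], 'wrist_torque': [-0.01, -0.03, 0.04], 'finger_gap': 85.27, 'joint_pos': [-75.14, 7.51, 85.33, -0.0, 87.26, -4.89]}
[[472.9, 0.0, 261.8], [0.0, 472.9, 196.1], [0.0, 0.0, 1.0]] [[-0.73, -0.41, 0.54, -161.76], [-0.68, 0.46, -0.58, 739.82], [-0.01, -0.79, -0.61, 878.62], [0.0, 0.0, 0.0, 1.0]]
[[437.8, 0.0, 255.7], [0.0, 437.8, 191.4], [0.0, 0.0, 1.0]] [[-0.0, -1.0, 0.1, 428.89], [-1.0, 0.0, -0.01, -3.69], [0.01, -0.1, -1.0, 1455.3], [0.0, 0.0, 0.0, 1.0]]
```

View pics/st.png

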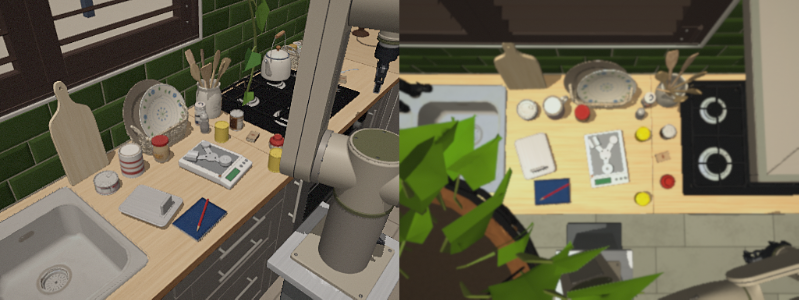

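Run:
```python
from h import *
p,d,c=load('t0'); q,e,f=load('s0')
A=cv2.resize(p[95:275,130:375],None,fx=1.63,fy=1.63,interpolation=2)
B=cv2.resize(q[120:315,100:375],None,fx=1.45,fy=1.45,interpolation=2)
W=max(A.shape[1],B.shape[1]); P=lambda x:np.pad(x,((0,0),(0,W-x.shape[1]),(0,0)))
im=np.vstack([P(A),P(B)]);print(im.shape)
cv2.imwrite('pics/c0.png',im[:,:,::-1])
uv,X=bydepth(c,d)
m=(np.abs(uv-[255,180])<[125,85]).all(1)
H=np.zeros(d.shape);H[uv[:,1],uv[:,0]]=X[:,2]
mask=((H>12)&(H<130)).astype(np.uint8); mask[:95]=0;mask[275:]=0;mask[:,:130]=0;mask[:,375:]=0
n,l,s,cc=cv2.connectedComponentsWithStats(mask)
for i in range(1,n):
    if s[i,4]>15:
        k=l[uv[:,1],uv[:,0]]==i; Y=X[k]
        t=Y[Y[:,2]>np.percentile(Y[:,2],90)-8]
        print(s[i].tolist(),'ctr',Y.mean(0).round(),'top',((t.max(0)+t.min(0))/2).round(),'ext',(t.max(0)-t.min(0)).round(),'col',p[l==i].mean(0).round())
```

```text
(576, 399, 3)
[131, 95, 58, 20, 866] ctr [842. 284.  73.] top [851. 285. 121.] ext [ 15. 161.  19.] col [123. 108.  81.]
[340, 99, 26, 26, 370] ctr [ 819. -332.   81.] top [ 812. -322.  123.] ext [71. 77. 14.] col [117. 103.  81.]
[211, 103, 92, 55, 2565] ctr [771. -17.  87.] top [800. -24. 121.] ext [ 67. 284.  17.] col [160. 136. 113.]
[309, 105, 48, 34, 681] ctr [ 768. -258.   83.] top [ 787. -294.  119.] ext [79. 65. 22.] col [146. 135. 115.]
[371, 120, 4, 69, 115] ctr [ 703. -405.   52.] top [ 695. -405.   57.] ext [203.   6.  10.] col [30. 30. 29.]
[183, 122, 34, 32, 754] ctr [736. 160.  86.] top [739. 167. 103.] ext [84. 82. 18.] col [182. 177. 160.]
[150, 127, 28, 27, 576] ctr [735. 281.  37.] top [737. 282.  41.] ext [84. 85. 14.] col [200. 195. 176.]
[301, 138, 14, 16, 169] ctr [ 710. -190.   67.] top [ 717. -191.   88.] ext [30. 26. 14.] col [146. 135. 115.]
[333, 159, 22, 20, 318] ctr [ 636. -304.   64.] top [ 638. -308.   72.] ext [56. 55. 14.] col [179. 168. 147.]
[301, 162, 20, 20, 297] ctr [ 626. -198.   65.] top [ 629. -200.   71.] ext [56. 55. 11.] col [205. 189.  37.]
[236, 166, 58, 75, 3378] ctr [527. -50.  39.] top [543. -35.  58.] ext [155. 123.  22.] col [187. 191. 180.]
[147, 170, 53, 61, 2188] ctr [541. 249.  26.] top [542. 249.  49.] ext [193. 171.  55.] col [216. 212. 197.]
[328, 193, 19, 16, 186] ctr [ 537. -289.   19.] top [ 535. -288.   20.] ext [46. 59. 11.] col [190. 155. 110.]
[333, 223, 20, 20, 296] ctr [ 431. -300.   43.] top [ 430. -302.   56.] ext [38. 35. 18.] col [164.  66.  50.]
[172, 228, 47, 35, 918] ctr [392. 176.  15.] top [393. 177.  21.] ext [110. 151.  17.] col [ 66.  72. 100.]
[301, 246, 20, 19, 298] ctr [ 362. -192.   67.] top [ 362. -194.   72.] ext [56. 54. 12.] col [209. 196.  42.]
```

View pics/c0.png

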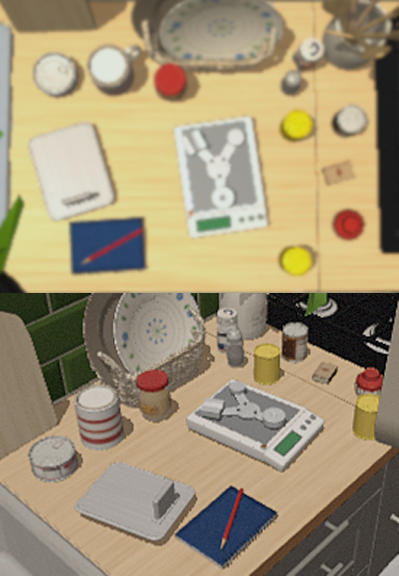

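```bash
cat >> h.py <<'E'
def plan(xyz,yaw,s=None):
    s=s or telemetry.sense(); M=R.from_euler('xyz',s['tcp_rot'],degrees=True)
    d=np.array(xyz)-s['tool_pos']; T=R.from_euler('xyz',[180,0,yaw],degrees=True)
    print('tool shift units',np.round(M.inv().apply(d)/50,3),'rot units',np.round((M.inv()*T).as_rotvec()/(2*np.pi),4),'world d',np.round(d,1))
E
python3 - <<'E'
from h import *
p,d,c=load('t0'); 
w=camera_params('wrist'); s=telemetry.sense()
T=np.eye(4);T[:3,:3]=R.from_euler('xyz',s['tcp_rot'],degrees=True).as_matrix();T[:3,3]=s['tool_pos']
print('cam in tool',np.round(np.linalg.inv(T)@w['extrinsics'],3).tolist(),np.round(w['K'],0).tolist())
uv,X=bydepth(c,d)
for nm,(cx,cy),lo,hi in(('scale',(545,-35),20,50),('plat',(541,249),14,35)):
    k=(np.abs(X[:,0]-cx)<150)&(np.abs(X[:,1]-cy)<115)&(X[:,2]>lo)&(X[:,2]<hi)
    r=cv2.minAreaRect(X[k,:2].astype(np.float32)); print(nm,r)
k=(np.abs(X[:,0]-541)<130)&(np.abs(X[:,1]-249)<110)&(X[:,2]>45)
print('grip',X[k].mean(0),k.sum())
plan((470,-45,330),90)
E
```

```text
cam in tool [[0.0, -0.966, -0.258, 65.121], [1.0, 0.0, -0.001, 0.081], [0.001, -0.258, 0.966, -164.339], [0.0, 0.0, 0.0, 1.0]] [[323.0, 0.0, 259.0], [0.0, 323.0, 193.0], [0.0, 0.0, 1.0]]
scale ((561.2763061523438, -35.619789123535156), (295.2099914550781, 181.07586669921875), 8.258833885192871)
plat ((500.85821533203125, 234.11680603027344), (265.54205322265625, 141.96450805664062), 20.338560104370117)
grip [ 438.69244042  150.62581282 1125.06426803] 3431
tool shift units [ 8.542 -7.969 -2.403] rot units [-0.0002 -0.0002 -0.1951] world d [267.3 519.2 120.9]
```

```bash
python3 -m jog '[[[0.85,-0.8,-0.24,0,0,0,1],[0.85,-0.8,-0.24,0,0,0,1],[0.85,-0.8,-0.24,0,0,0,1],[0.85,-0.8,-0.24,0,0,0,1],[0.85,-0.8,-0.24,0,0,0,1],[0.85,-0.8,-0.24,0,0,0,1],[0.85,-0.8,-0.24,0,0,0,1],[0.85,-0.8,-0.24,0,0,0,1],[0.85,-0.8,-0.24,0,0,0,1],[0.85,-0.8,-0.24,0,0,0,1]]]' && python3 -m jog '[[[0,0,0,0,0,-0.028,1],[0,0,0,0,0,-0.028,1],[0,0,0,0,0,-0.028,1],[0,0,0,0,0,-0.028,1],[0,0,0,0,0,-0.028,1],[0,0,0,0,0,-0.028,1],[0,0,0,0,0,-0.028,1],[0,0,0,0,0,0,1]]]'
python3 - <<'E'
from h import *
st();p,d,c=snap('wrist','w1'); cv2.imwrite('pics/w1b.png',p[:,:,::-1]); plan((470,235,330),90)
E
```

```text
time: 1.35
tool_pos: [468.0, -42.7, 330.3]
tcp_rot: [180.0, 0.0, 19.8]
ft_force: [0.9, -0.6, -0.6]
finger_gap: 85.2
time: 2.35
tool_pos: [467.4, -44.5, 329.7]
tcp_rot: [-180.0, -0.0, 90.3]
ft_force: [-0.6, -0.6, 0.5]
finger_gap: 85.2
{'time': 2.35, 'tool_pos': [467.44, -44.54, 329.7], 'tcp_rot': [-179.96, -0.01, 90.25], 'ft_force': [-0.59, -0.56, 0.55], 'wrist_torque': [0.0, -0.05, -0.0], 'finger_gap': 85.2, 'joint_pos': [-11.7, -13.86, 93.47, -0.0, 100.43, -11.95]}
tool shift units [ 5.591e+00  6.000e-02 -4.000e-03] rot units [-0.0001 -0.      0.0002] world d [  2.6 279.6   0.3]
```

View pics/w1.png

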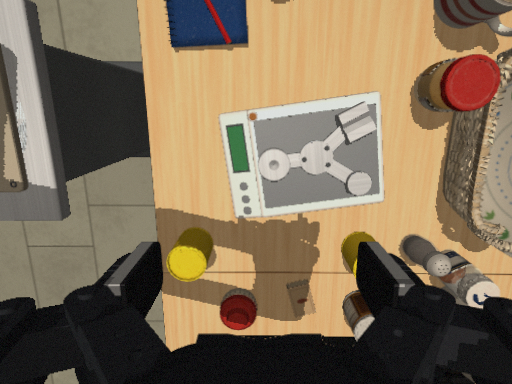

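```bash
cat > seats.py <<'E'
from h import *
def seats(f):
    p,d,c=load(f); uv,X=bydepth(c,d)
    k=(X[:,2]>52)&(X[:,2]<66)&(abs(X[:,0]-545)<120)&(abs(X[:,1]+35)<100)
    m=np.zeros(d.shape,np.uint8); m[uv[k][:,1],uv[k][:,0]]=1
    n,l,s,cc=cv2.connectedComponentsWithStats(m)
    for i in range(1,n):
        if s[i,4]>100:
            Y=X[l[uv[:,1],uv[:,0]]==i]; cn=cv2.findContours((l==i).astype(np.uint8),0,1)[0]; cn=max(cn,key=len)
            (cx,cy),r=cv2.minEnclosingCircle(cn); rr=cv2.minAreaRect(cn)
            print(s[i].tolist(),'mean',Y.mean(0).round(1),'rect ctr',onplane(c,[rr[0]],np.median(Y[:,2]))[0].round(1),rr[1:],'circ',onplane(c,[(cx,cy)],np.median(Y[:,2]))[0].round(1),'med z',np.median(Y[:,2]).round(1))
    # scale body: heights 30..40
    k=(X[:,2]>28)&(X[:,2]<42)&(abs(X[:,0]-545)<140)&(abs(X[:,1]+35)<105)
    m=np.zeros(d.shape,np.uint8); m[uv[k][:,1],uv[k][:,0]]=1
    n,l,s,cc=cv2.connectedComponentsWithStats(m); i=1+s[1:,4].argmax()
    Y=X[l[uv[:,1],uv[:,0]]==i]; r=cv2.minAreaRect(Y[:,:2].astype(np.float32)); print('body',r,np.percentile(Y[:,2],[5,50,95]))
    k=(X[:,2]>-10)&(X[:,2]<8)&(abs(X[:,0]-545)<200)&(abs(X[:,1]+35)<150); print('table z',np.median(X[k,2]))
if __name__=='__main__': seats('w1')
E
python3 seats.py
python3 -m jog '[[[0.8,0.01,0,0,0,0,1],[0.8,0.01,0,0,0,0,1],[0.8,0.01,0,0,0,0,1],[0.8,0.01,0,0,0,0,1],[0.8,0.01,0,0,0,0,1],[0.8,0,0,0,0,0,1],[0,0,0,0,0,0,1],[0,0,0,0,0,0,1]]]'
python3 - <<'E'
from h import *
st();p,d,c=snap('wrist','w2')
uv,X=bydepth(c,d); print('table',np.median(X[abs(X[:,2])<8,2]))
k=(X[:,2]>16)&(X[:,2]<32)&(abs(X[:,0]-541)<120)&(abs(X[:,1]-249)<110)
m=np.zeros(d.shape,np.uint8); m[uv[k][:,1],uv[k][:,0]]=1
n,l,s,cc=cv2.connectedComponentsWithStats(m);i=1+s[1:,4].argmax(); Y=X[l[uv[:,1],uv[:,0]]==i]
print('plate',cv2.minAreaRect(Y[:,:2].astype(np.float32)),np.median(Y[:,2]),s[i])
k=(X[:,2]>58)&(X[:,2]<75)&(abs(X[:,0]-541)<120)&(abs(X[:,1]-249)<90)
print('grip',k.sum(),cv2.minAreaRect(X[k,:2].astype(np.float32)),X[k].mean(0))
E
```

```text
[337, 102, 40, 41, 953] mean [594.8   1.5  59.2] rect ctr [594.7   1.9  60. ] ((30.857736587524414, 32.64659118652344), 63.43495178222656) circ [595.7   1.3  60. ] med z 60.0
[258, 148, 33, 32, 826] mean [487.3 -54.   60. ] rect ctr [487.5 -53.7  60.2] ((31.0, 32.0), 90.0) circ [487.2 -54.   60.2] med z 60.2
[347, 171, 25, 24, 450] mean [606.  -81.1  55.8] rect ctr [606.1 -81.   55.8] ((23.33452033996582, 23.33452033996582), 45.0) circ [606.1 -81.   55.8] med z 55.8
body ((536.0257568359375, -51.643463134765625), (215.24884033203125, 160.07293701171875), 7.912963390350342) [30.01621604 36.96243296 38.80017462]
table z 0.6086536122409711
time: 3.4
tool_pos: [468.7, 195.1, 329.9]
tcp_rot: [-180.0, 0.0, 90.2]
ft_force: [0.9, -0.1, 0.1]
finger_gap: 85.2
{'time': 3.4, 'tool_pos': [468.67, 195.14, 329.86], 'tcp_rot': [-179.97, 0.03, 90.22], 'ft_force': [0.94, -0.14, 0.11], 'wrist_torque': [-0.02, -0.02, 0.03], 'finger_gap': 85.25, 'joint_pos': [16.84, -7.87, 88.21, -0.02, 99.7, 16.61]}
table 0.6686782287314372
plate ((543.527099609375, 247.9222412109375), (174.433349609375, 135.7421417236328), 17.20475959777832) 24.546279517038528 [  243    50   138   125 11668]
grip 335 ((486.5289001464844, 230.47415161132812), (9.863000869750977, 57.452415466308594), 16.9349422454834) [486.22138903 231.27741098  68.12672087]
```

View pics/w2.png

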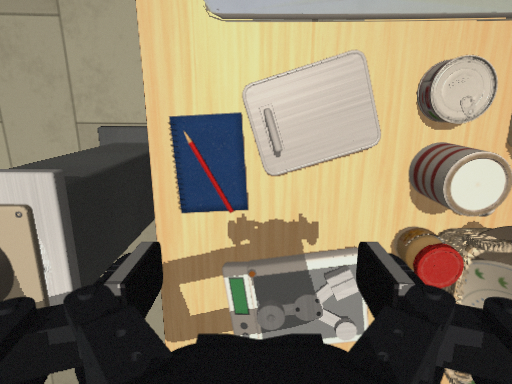

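```bash
python3 -m jog '[[[0,0,0,0,0,-0.0235,0.6],[0,0,0,0,0,-0.0235,0.6],[0.28,0.27,0.9,0,0,0,0.6],[0.29,0.27,0.9,0,0,0,0.6],[0,0,1,0,0,0,0.6],[0,0,1,0,0,0,0.6],[0,0,0.8,0,0,0,0.6],[0,0,0,0,0,0,0.6],[0,0,0,0,0,0,0.6]]]'
python3 - <<'E'
from h import *
plan((486.1,230.4,34),107.1)
E
```

```text
time: 4.58
tool_pos: [487.4, 230.4, 102.1]
tcp_rot: [179.9, -0.0, 107.1]
ft_force: [0.9, -0.4, 1.0]
finger_gap: 51.2
tool shift units [ 0.008 -0.027  1.361] rot units [ 0.0003 -0.      0.0001] world d [ -1.3   0.  -68.1]
```

```bash
python3 -m jog '[[[0,-0.02,0.8,0,0,0,0.6],[0,0,0.56,0,0,0,0.6],[0,0,0,0,0,0,0.6],[0,0,0,0,0,0,0],[0,0,0,0,0,0,0],[0,0,0,0,0,0,0],[0,0,0,0,0,0,0],[0,0,0,0,0,0,0]]]' 60
python3 -c "
from h import *
st()"
```

```text
time: 5.58
tool_pos: [487.3, 231.1, 34.2]
tcp_rot: [179.7, -0.0, 107.2]
ft_force: [1.0, 0.1, 7.3]
finger_gap: 7.8
{'time': 5.58, 'tool_pos': [487.27, 231.11, 34.23], 'tcp_rot': [179.74, -0.01, 107.24], 'ft_force': [1.0, 0.13, 7.29], 'wrist_torque': [0.13, -0.32, 0.03], 'finger_gap': 7.85, 'joint_pos': [19.93, 7.0, 104.98, -0.0, 67.76, 2.69]}
```

```bash
python3 -m jog '[[[0,0,-0.3,0,0,0,0],[0,0,-0.7,0,0,0,0],[0,0,-0.9,0,0,0,0],[0,0,-0.8,0,0,0,0],[0,0,0,0,0,0,0],[0,0,0,0,0,0,0],[0,0,0,0,0,0,0]]]' 60
python3 - <<'E'
from h import *
st(); a,d,c=snap('scene','s1'); w,d2,c2=snap('wrist','w3')
cv2.imwrite('pics/c1.png',np.hstack([cv2.resize(a[150:310,100:310],(400,305)),cv2.resize(w,(400,300))[:,:,:] if 0 else np.vstack([cv2.resize(w,(400,300)),np.zeros((5,400,3),np.uint8)])])[:,:,::-1])
uv,X=bydepth(c2,d2)
k=(X[:,2]>70)&(abs(X[:,0]-550)<150)&(abs(X[:,1]-255)<110)&(X[:,2]<160)
k2=k&(uv[:,1]<200); print(k2.sum(),np.percentile(X[k2,2],[5,25,50,75,95]))
Y=X[k2]; A=np.c_[Y[:,:2]-[487,230],np.ones(len(Y))]; 
g=abs(Y[:,2]-np.median(Y[:,2]))<6
print(np.linalg.lstsq(A[g],Y[g,2],rcond=None)[0],cv2.minAreaRect(Y[g][:,:2].astype(np.float32)))
E
```

```text
time: 6.45
tool_pos: [483.6, 229.8, 164.8]
tcp_rot: [-179.8, 0.0, 107.2]
ft_force: [0.4, 0.5, -2.8]
finger_gap: 7.9
{'time': 6.45, 'tool_pos': [483.64, 229.83, 164.76], 'tcp_rot': [-179.76, 0.01, 107.24], 'ft_force': [0.39, 0.51, -2.82], 'wrist_torque': [-0.1, 0.13, 0.01], 'finger_gap': 7.88, 'joint_pos': [19.93, -0.81, 98.64, 0.0, 82.41, 2.69]}
28763 [152.70270313 153.53406964 154.16008675 154.8186911  155.89046424]
[-1.40343029e-02 -2.26417389e-03  1.54868909e+02] ((525.7144775390625, 285.7236633300781), (169.02745056152344, 52.80055236816406), 17.125776290893555)
```

View pics/c1.png

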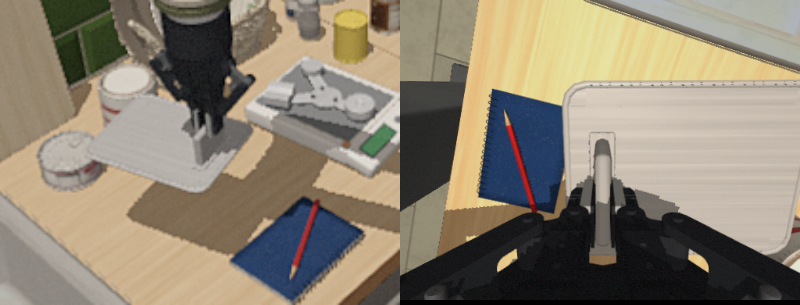

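```bash
python3 -m jog '[[[0,0,0,0,0,0.014,0],[-0.3,-0.03,0,0,0,0.0135,0],[-0.7,-0.08,0,0,0,0,0],[-0.8,-0.095,0,0,0,0,0],[-0.8,-0.095,0,0,0,0,0],[-0.8,-0.095,0,0,0,0,0],[-0.8,-0.095,0,0,0,0,0],[-0.8,-0.095,0,0,0,0,0],[-0.6,-0.07,0,-0.0022,0,0,0],[0,0,0.5,0,0,0,0],[0,0,0.4,0,0,0,0],[0,0,0,0,0,0,0]]]' 60
python3 -m jog '[[[0,0,0,0,0,0,0],[0,0,0,0,0,0,0]]]'
python3 - <<'E'
from h import *
st(); plan((487.3,-54,104),97.4)
w,d2,c2=snap('wrist','w4'); uv,X=bydepth(c2,d2)
k2=(X[:,2]>90)&(abs(X[:,0]-550)<130)&(abs(X[:,1]+30)<110)&(X[:,2]<125)&(uv[:,1]<200)
Y=X[k2];A=np.c_[Y[:,:2]-[487,-54],np.ones(len(Y))];print(k2.sum(),np.linalg.lstsq(A,Y[:,2],rcond=None)[0],cv2.minAreaRect(Y[:,:2].astype(np.float32)))
E
```

```text
time: 8.05
tool_pos: [488.2, -51.1, 119.4]
tcp_rot: [179.5, -0.1, 97.3]
ft_force: [-0.7, 0.3, -3.5]
finger_gap: 8.1
time: 8.3
tool_pos: [491.1, -51.4, 123.3]
tcp_rot: [179.1, 0.0, 97.4]
ft_force: [-0.0, 0.4, -3.5]
finger_gap: 8.1
{'time': 8.3, 'tool_pos': [491.12, -51.41, 123.25], 'tcp_rot': [179.11, 0.03, 97.35], 'ft_force': [-0.03, 0.44, -3.46], 'wrist_torque': [-0.02, 0.23, 0.04], 'finger_gap': 8.09, 'joint_pos': [-12.13, -6.72, 108.74, 0.27, 77.14, -19.54]}
tool shift units [-0.041 -0.088  0.384] rot units [ 0.0025  0.0001 -0.0001] world d [ -3.8  -2.6 -19.3]
28830 [2.97912687e-03 1.18944412e-03 1.12949441e+02] ((541.9207153320312, -3.5351715087890625), (168.92935180664062, 52.76911926269531), 7.176887035369873)
```

```bash
python3 -m jog '[[[-0.045,-0.08,0.25,0,0,0,0],[0,0,0.25,0,0,0,0],[0,0,0,0,0,0,0],[0,0,0,0,0,0,0]]]' ; python3 -c "
from h import *
st()"; python3 -m jog '[[[0,0,0.03,0,0,0,0],[0,0,0.03,0,0,0,0],[0,0,0,0,0,0,0]]]';python3 -c "
from h import *
st()"
```

```text
time: 8.85
tool_pos: [486.9, -54.0, 96.9]
tcp_rot: [179.2, -0.0, 97.3]
ft_force: [0.6, 0.3, -3.3]
finger_gap: 8.2
{'time': 8.85, 'tool_pos': [486.9, -54.02, 96.88], 'tcp_rot': [179.23, -0.01, 97.33], 'ft_force': [0.62, 0.31, -3.27], 'wrist_torque': [-0.04, 0.17, 0.05], 'finger_gap': 8.23, 'joint_pos': [-12.55, -5.68, 110.66, 0.28, 74.3, -19.95]}
time: 9.22
tool_pos: [487.0, -54.0, 94.0]
tcp_rot: [179.2, -0.0, 97.3]
ft_force: [0.8, 0.6, -3.6]
finger_gap: 8.1
{'time': 9.22, 'tool_pos': [487.02, -54.02, 94.02], 'tcp_rot': [179.21, -0.0, 97.34], 'ft_force': [0.76, 0.65, -3.61], 'wrist_torque': [-0.03, 0.19, 0.02], 'finger_gap': 8.06, 'joint_pos': [-12.54, -5.5, 110.81, 0.28, 73.95, -19.95]}
```

```bash
for i in 1; do python3 -m jog '[[[0,0,0.03,0,0,0,0],[0,0,0,0,0,0,0]]]'; python3 -m jog '[[[0,0,0.02,0,0,0,0],[0,0,0,0,0,0,0]]]'; done; python3 -c "
from h import *
st()"
```

```text
time: 9.48
tool_pos: [486.9, -54.0, 92.4]
tcp_rot: [179.2, -0.0, 97.3]
ft_force: [0.8, 0.2, -3.5]
finger_gap: 8.1
time: 9.72
tool_pos: [487.0, -54.0, 91.5]
tcp_rot: [179.2, -0.0, 97.3]
ft_force: [-0.9, 0.1, -3.5]
finger_gap: 8.0
{'time': 9.72, 'tool_pos': [487.02, -54.03, 91.45], 'tcp_rot': [179.22, -0.0, 97.34], 'ft_force': [-0.91, 0.1, -3.52], 'wrist_torque': [-0.0, 0.17, 0.04], 'finger_gap': 7.99, 'joint_pos': [-12.54, -5.33, 110.93, 0.28, 73.66, -19.96]}
```

```bash
for i in 1; do python3 -m jog '[[[0,0,0.016,0,0,0,0],[0,0,0,0,0,0,0]]]'; python3 -m jog '[[[0,0,0.016,0,0,0,0],[0,0,0,0,0,0,0]]]'; done; python3 -c "
from h import *
st()"
```

```text
time: 9.98
tool_pos: [487.1, -54.1, 90.8]
tcp_rot: [179.2, 0.0, 97.3]
ft_force: [-0.0, -0.3, -0.8]
finger_gap: 8.3
time: 10.22
tool_pos: [487.2, -54.1, 90.1]
tcp_rot: [179.2, 0.0, 97.3]
ft_force: [-1.1, -1.0, -0.3]
finger_gap: 8.1
{'time': 10.22, 'tool_pos': [487.18, -54.13, 90.1], 'tcp_rot': [179.2, 0.01, 97.33], 'ft_force': [-1.12, -1.04, -0.35], 'wrist_torque': [-0.07, 0.3, 0.03], 'finger_gap': 8.08, 'joint_pos': [-12.55, -5.23, 110.99, 0.28, 73.48, -19.95]}
```

```bash
python3 -m jog '[[[0,0,0.012,0,0,0,0],[0,0,0,0,0,0,0],[0,0,0,0,0,0,0]]]';  python3 -c "
from h import *
st()"
```

```text
time: 10.6
tool_pos: [487.2, -54.1, 89.5]
tcp_rot: [179.2, 0.0, 97.3]
ft_force: [-1.5, -1.2, 2.2]
finger_gap: 8.2
{'time': 10.6, 'tool_pos': [487.21, -54.1, 89.54], 'tcp_rot': [179.2, 0.01, 97.34], 'ft_force': [-1.48, -1.18, 2.19], 'wrist_torque': [-0.1, 0.47, 0.01], 'finger_gap': 8.2, 'joint_pos': [-12.54, -5.19, 111.02, 0.28, 73.42, -19.95]}
```

```bash
python3 -m jog '[[[0,0,0,0,0,0,0.11],[0,0,0,0,0,0,0.2],[0,0,0,0,0,0,0.4],[0,0,0,0,0,0,0.4],[0,0,-0.3,0,0,0,0.4],[0,0,-0.8,0,0,0,0.4],[0,0,-1,0,0,0,0.4],[0,0,-1,0,0,0,0.4],[0,0,-1,0,0,0,0.4],[0,0,0,0,0,0,0.4],[0,0,0,0,0,0,0.4]]]' 20
python3 - <<'E'
from h import *
st(); w,d2,c2=snap('wrist','w5'); uv,X=bydepth(c2,d2)
m=np.zeros(d2.shape,np.uint8); k=(X[:,2]>62)&(abs(X[:,0]-550)<130)&(abs(X[:,1]+40)<110)&(X[:,2]<95)&(uv[:,1]<300)
m[uv[k][:,1],uv[k][:,0]]=1
n,l,s,cc=cv2.connectedComponentsWithStats(m);i=1+s[1:,4].argmax();Y=X[l[uv[:,1],uv[:,0]]==i]
A=np.c_[Y[:,:2]-[546,-46],np.ones(len(Y))];f=np.linalg.lstsq(A,Y[:,2],rcond=None)[0];print(s[i],f,cv2.minAreaRect(Y[:,:2].astype(np.float32)))
g=abs(A@f-Y[:,2])<1.5;print(np.linalg.lstsq(A[g],Y[g,2],rcond=None)[0],'rms',(A@f-Y[:,2])[g].std())
a,d,c=snap('scene','s2')
cv2.imwrite('pics/c2.png',np.hstack([cv2.resize(a[140:290,180:380],(400,300)),cv2.resize(w,(400,300))])[:,:,::-1])
# tin
uv,X=bydepth(c2,d2);k=(X[:,2]>60)&(X[:,2]<85)&(abs(X[:,0]-638)<45)&(abs(X[:,1]+305)<45);print('tin wrist',k.sum(),X[k].mean(0) if k.any() else '')
E
```

```text
time: 11.98
tool_pos: [484.4, -54.4, 295.0]
tcp_rot: [179.1, 0.0, 97.3]
ft_force: [-0.2, -0.9, -0.1]
finger_gap: 34.1
{'time': 11.98, 'tool_pos': [484.36, -54.41, 294.95], 'tcp_rot': [179.15, 0.02, 97.34], 'ft_force': [-0.19, -0.91, -0.07], 'wrist_torque': [0.02, -0.03, -0.03], 'finger_gap': 34.08, 'joint_pos': [-12.66, -12.16, 95.6, 0.27, 95.75, -19.97]}
[  235   105   152   113 15719] [-6.87193311e-03  2.16242642e-03  7.82006726e+01] ((545.973388671875, -46.72462463378906), (175.06185913085938, 134.98118591308594), 7.392599582672119)
[-6.20490968e-03  2.19917801e-03  7.81591244e+01] rms 0.6810538705229208
tin wrist 0
```

View pics/c2.png

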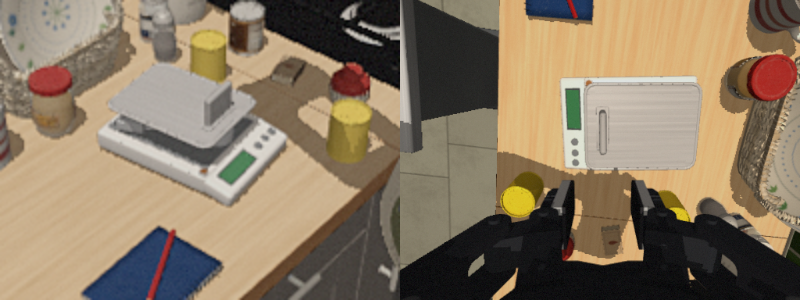

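```bash
cat > lev.py <<'E'
from h import *
def fit(Y,c):
    A=np.c_[Y[:,:2]-c,np.ones(len(Y))]; g=np.ones(len(Y),bool)
    for _ in range(4):
        f=np.linalg.lstsq(A[g],Y[g,2],rcond=None)[0]; g=abs(A@f-Y[:,2])<1.5
    return f,g.sum()
def lev(fn,c,lo,hi,yaw):
    p,d,cp=load(fn); uv,X=bydepth(cp,d); u=R.from_euler('z',yaw,degrees=True).as_matrix()
    L=(X-[c[0],c[1],0])@u
    k=(X[:,2]>lo)&(X[:,2]<hi)&(uv[:,1]<300)
    pl=k&(L[:,0]>-45)&(L[:,0]<75)&(abs(L[:,1])<55)
    Z=L[pl]; f,n=fit(Z,[0,0]); print(fn,'plate slope/height (platform axes)',f.round(4),n)
    t=(abs(X[:,2])<12)&(uv[:,1]<330)&(abs(L[:,0])<250)&(abs(L[:,1])<250); f,n=fit(L[t],[0,0]); print('  table',f.round(4),n)
if __name__=='__main__':
    lev('w2',(543.5,247.9),15,35,17.1); lev('w5',(546.3,-46.7),65,95,7.4)
E
python3 lev.py
```

```text
w2 plate slope/height (platform axes) [3.20000e-03 2.10000e-03 2.44413e+01] 6244
  table [0.0016 0.0017 0.7988] 45474
w5 plate slope/height (platform axes) [-5.8000e-03  3.1000e-03  7.8108e+01] 8744
  table [-7.0e-04  2.0e-03 -7.3e-01] 55028
```

```bash
python3 -m jog '[[[0,0,0.3,0.0023,0,0,0],[0,0,0.6,0,0,0,0],[0,0,0.8,0,0,0,0],[0,0,0.8,0,0,0,0],[0,0,0.5,0,0,0,0],[0,0,0,0,0,0,0],[0,0,0,0,0,0,0]]]' 20;  python3 -c "
from h import *
st();plan((486.8,-54.4,126),97.3)"
```

```text
time: 12.95
tool_pos: [484.5, -54.4, 144.6]
tcp_rot: [-179.9, -0.0, 97.3]
ft_force: [0.1, -0.2, -0.2]
finger_gap: -0.1
{'time': 12.95, 'tool_pos': [484.48, -54.36, 144.59], 'tcp_rot': [-179.95, -0.0, 97.34], 'ft_force': [0.13, -0.17, -0.19], 'wrist_torque': [0.06, -0.01, 0.04], 'finger_gap': -0.11, 'joint_pos': [-12.42, -7.81, 107.43, -0.01, 80.43, -19.76]}
tool shift units [-0.007  0.046  0.372] rot units [-0.0001 -0.      0.0001] world d [  2.3  -0.  -18.6]
```

```bash
python3 -m jog '[[[0,0.046,0.2,0,0,0,0],[0,0,0.15,0,0,0,0],[0,0,0,0,0,0,0]]]';python3 -m jog '[[[0,0,0.03,0,0,0,0],[0,0,0,0,0,0,0]]]'; python3 -m jog '[[[0,0,0.02,0,0,0,0],[0,0,0,0,0,0,0]]]'
```

```text
time: 13.32
tool_pos: [486.2, -54.0, 126.0]
tcp_rot: [-179.9, -0.0, 97.3]
ft_force: [-0.4, -0.2, -0.4]
finger_gap: -0.0
time: 13.58
tool_pos: [486.8, -54.1, 125.5]
tcp_rot: [-180.0, 0.0, 97.3]
ft_force: [-0.7, -0.8, 1.1]
finger_gap: 0.4
time: 13.82
tool_pos: [486.7, -54.1, 124.4]
tcp_rot: [-180.0, 0.0, 97.3]
ft_force: [0.2, -0.5, -0.8]
finger_gap: -0.4
```

```bash
python3 -m jog '[[[0,0,0.014,0,0,0,0],[0,0,0,0,0,0,0]]]';python3 -m jog '[[[0,0,0.012,0,0,0,0],[0,0,0,0,0,0,0]]]'
```

```text
time: 14.08
tool_pos: [486.6, -54.1, 123.6]
tcp_rot: [-180.0, -0.0, 97.3]
ft_force: [-0.4, -0.6, 0.2]
finger_gap: -0.3
time: 14.32
tool_pos: [486.6, -54.1, 123.0]
tcp_rot: [-180.0, -0.0, 97.3]
ft_force: [-0.1, -0.7, -0.2]
finger_gap: -0.1
```

```bash
python3 -m jog '[[[0,0,0.012,0,0,0,0],[0,0,0,0,0,0,0]]]';python3 -m jog '[[[0,0,0.008,0,0,0,0],[0,0,0,0,0,0,0]]]'
```

```text
time: 14.58
tool_pos: [486.7, -54.1, 122.4]
tcp_rot: [-180.0, -0.0, 97.3]
ft_force: [0.1, -0.7, 0.1]
finger_gap: -0.3
time: 14.82
tool_pos: [486.7, -54.1, 122.0]
tcp_rot: [-180.0, -0.0, 97.3]
ft_force: [-0.1, 0.0, 0.2]
finger_gap: 0.0
```

```bash
python3 -m jog '[[[0,0,0.016,0,0,0,0],[0,0,0,0,0,0,0]]]';python3 -m jog '[[[0,0,0.014,0,0,0,0],[0,0,0,0,0,0,0]]]'
```

```text
time: 15.08
tool_pos: [486.6, -54.1, 121.1]
tcp_rot: [-180.0, -0.0, 97.3]
ft_force: [-0.4, 0.5, 0.7]
finger_gap: 0.2
time: 15.32
tool_pos: [486.6, -54.1, 120.5]
tcp_rot: [-180.0, -0.0, 97.3]
ft_force: [0.2, -0.9, 0.0]
finger_gap: 0.1
```

```bash
python3 -m jog '[[[0,0,0.014,0,0,0,0],[0,0,0,0,0,0,0]]]';python3 -m jog '[[[0,0,0.014,0,0,0,0],[0,0,0,0,0,0,0]]]'
python3 - <<'E'
from h import *
w,d2,c2=snap('wrist','w6')
a,d,c=snap('scene','s3')
cv2.imwrite('pics/c3.png',np.hstack([cv2.resize(a[160:250,225:345],(400,300),interpolation=2),cv2.resize(w[150:384,100:412],(400,300))])[:,:,::-1])
E
```

```text
time: 15.58
tool_pos: [486.6, -54.1, 119.7]
tcp_rot: [-180.0, -0.0, 97.3]
ft_force: [0.1, -0.5, 0.8]
finger_gap: 0.1
time: 15.82
tool_pos: [486.6, -54.1, 119.1]
tcp_rot: [-180.0, -0.0, 97.3]
ft_force: [0.7, -0.3, 0.3]
finger_gap: -0.1
```

View pics/c3.png

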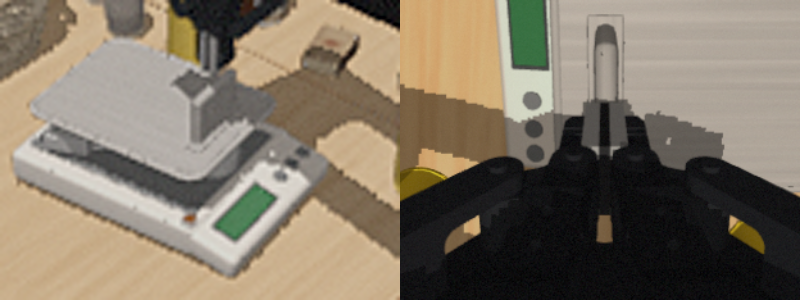

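```bash
python3 -m jog '[[[0,0,0.014,0,0,0,0],[0,0,0,0,0,0,0]]]';python3 -m jog '[[[0,0,0.014,0,0,0,0],[0,0,0,0,0,0,0]]]'
```

```text
time: 16.18
tool_pos: [486.6, -54.1, 118.3]
tcp_rot: [-180.0, -0.0, 97.3]
ft_force: [-0.5, -0.5, 0.7]
finger_gap: -0.0
time: 16.42
tool_pos: [486.6, -54.1, 117.6]
tcp_rot: [-180.0, -0.0, 97.3]
ft_force: [0.2, -0.4, -0.4]
finger_gap: -0.1
```

```bash
python3 -m jog '[[[0,0,0.014,0,0,0,0],[0,0,0,0,0,0,0]]]';python3 -m jog '[[[0,0,0.014,0,0,0,0],[0,0,0,0,0,0,0]]]'
```

```text
time: 16.68
tool_pos: [486.6, -54.1, 116.9]
tcp_rot: [-180.0, -0.0, 97.3]
ft_force: [0.5, 0.0, -0.3]
finger_gap: -0.1
time: 16.92
tool_pos: [486.6, -54.1, 116.2]
tcp_rot: [-180.0, -0.0, 97.3]
ft_force: [0.1, 0.0, -0.3]
finger_gap: -0.3
```

Run:
```python
from h import *
w,d2,c2=snap('wrist','w7'); uv,X=bydepth(c2,d2)
H=np.full(d2.shape,np.nan);H[uv[:,1],uv[:,0]]=X[:,2];XX=np.full(d2.shape,np.nan);XX[uv[:,1],uv[:,0]]=X[:,0];YY=np.full(d2.shape,np.nan);YY[uv[:,1],uv[:,0]]=X[:,1]
for v in range(160,300,6): print(v,[(u,H[v,u].round().item(),YY[v,u].round().item()) for u in(236,246,250,256,262,266,276)])
cv2.imwrite('pics/c4.png',cv2.resize(w[140:300,180:340],(600,600))[:,:,::-1])
```

```text
160 [(236, 81.0, -23.0), (246, 80.0, -22.0), (250, 79.0, -22.0), (256, 79.0, -22.0), (262, 80.0, -21.0), (266, 79.0, -21.0), (276, 80.0, -20.0)]
166 [(236, 79.0, -27.0), (246, 82.0, -26.0), (250, 82.0, -25.0), (256, 83.0, -25.0), (262, 82.0, -24.0), (266, 81.0, -24.0), (276, 80.0, -24.0)]
172 [(236, 79.0, -31.0), (246, 81.0, -30.0), (250, 81.0, -29.0), (256, 91.0, -27.0), (262, 94.0, -26.0), (266, 88.0, -27.0), (276, 79.0, -28.0)]
178 [(236, 80.0, -35.0), (246, 81.0, -34.0), (250, 82.0, -33.0), (256, 107.0, -27.0), (262, 110.0, -26.0), (266, 105.0, -27.0), (276, 80.0, -31.0)]
184 [(236, 80.0, -39.0), (246, 79.0, -38.0), (250, 82.0, -37.0), (256, 121.0, -27.0), (262, 121.0, -27.0), (266, 120.0, -27.0), (276, 80.0, -35.0)]
190 [(236, 80.0, -43.0), (246, 81.0, -41.0), (250, 83.0, -41.0), (256, 123.0, -30.0), (262, 124.0, -29.0), (266, 124.0, -29.0), (276, 80.0, -39.0)]
196 [(236, 79.0, -47.0), (246, 79.0, -46.0), (250, 81.0, -45.0), (256, 124.0, -33.0), (262, 125.0, -32.0), (266, 125.0, -32.0), (276, 79.0, -43.0)]
202 [(236, 80.0, -50.0), (246, 80.0, -50.0), (250, 82.0, -49.0), (256, 12
[... 1783 characters left out ...]
 -43.0), (256, 176.0, -47.0), (262, 175.0, -47.0), (266, 184.0, -42.0), (276, 185.0, -41.0)]
280 [(236, 188.0, -44.0), (246, 188.0, -43.0), (250, 188.0, -43.0), (256, 175.0, -50.0), (262, 176.0, -49.0), (266, 185.0, -44.0), (276, 189.0, -41.0)]
286 [(236, 193.0, -43.0), (246, 191.0, -43.0), (250, 191.0, -43.0), (256, 175.0, -52.0), (262, 175.0, -52.0), (266, 185.0, -46.0), (276, 192.0, -41.0)]
292 [(236, 194.0, -44.0), (246, 195.0, -43.0), (250, 193.0, -44.0), (256, 175.0, -55.0), (262, 175.0, -54.0), (266, 185.0, -48.0), (276, 194.0, -42.0)]
298 [(236, 206.0, -38.0), (246, 202.0, -40.0), (250, 193.0, -46.0), (256, 175.0, -57.0), (262, 176.0, -57.0), (266, 185.0, -50.0), (276, 206.0, -37.0)]
```

View pics/c4.png

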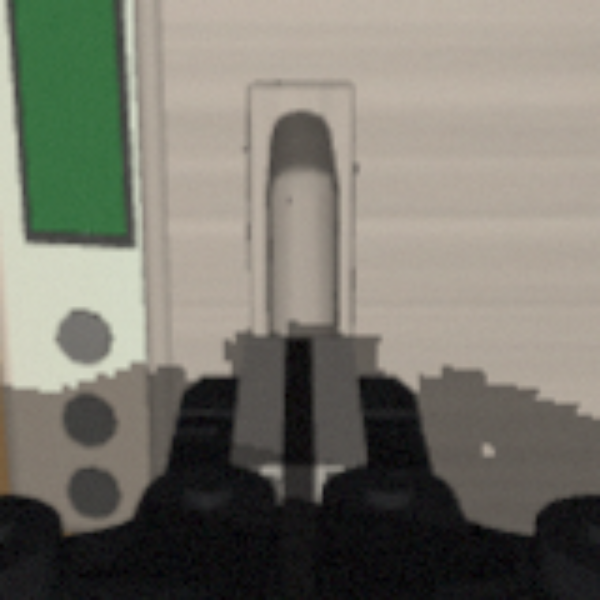

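```bash
python3 -c "
from lev import *
lev('w7',(546.3,-46.7),70,90,7.4);lev('w6',(546.3,-46.7),70,90,7.4)
for f in('w2','w3','w5','w7'):
    p,d,cp=load(f); uv,X=bydepth(cp,d)
    k=(uv[:,1]>205)&(uv[:,1]<300)&(abs(uv[:,0]-258)<90)&(d[uv[:,1],uv[:,0]]<210)
    E=cp['extrinsics']
    print(f,'nearest-bottom depths',k.sum(), np.percentile(d[uv[k][:,1],uv[k][:,0]],[50,90,99]))
"
```

```text
w7 plate slope/height (platform axes) [-3.20000e-03  6.00000e-04  7.94898e+01] 28239
  table [0.001  0.0012 0.5657] 72735
w6 plate slope/height (platform axes) [-3.10000e-03  8.00000e-04  7.94882e+01] 27677
  table [0.001  0.0011 0.5664] 72909Traceback (most recent call last):
  File "<string>", line 8, in <module>
    print(f,'nearest-bottom depths',k.sum(), np.percentile(d[uv[k][:,1],uv[k][:,0]],[50,90,99]))
                                             ~~~~~~~~~~~~~^^^^^^^^^^^^^^^^^^^^^^^^^^^^^^^^^^^^^
    return _quantile_unchecked(
        a, q, axis, out, overwrite_input, method, keepdims, weights)
    return _ureduce(a,
                    func=_quantile_ureduce_func,
    ...<5 lines>...
                    overwrite_input=overwrite_input,
                    method=method)
    r = func(a, **kwargs)
    result = _quantile(arr,
                       quantiles=q,
    ...<2 lines>...
                       out=out,
                       weights=wgt)
    slices_having_nans = np.isnan(arr[-1, ...])
                                  ~~~^^^^^^^^^
IndexError: index -1 is out of bounds for axis 0 with size 0
```

```bash
python3 -m jog '[[[0,0,0.05,0,0,0,0],[0,0,0.05,0,0,0,0],[0,0,0.05,0,0,0,0],[0,0,0,0,0,0,0]]]';python3 -m jog '[[[0,0,0.02,0,0,0,0],[0,0,0.02,0,0,0,0],[0,0,0,0,0,0,0]]]'
```

```text
time: 17.48
tool_pos: [486.4, -54.0, 108.4]
tcp_rot: [-179.9, -0.0, 97.3]
ft_force: [0.2, -0.1, -0.6]
finger_gap: 0.0
time: 17.85
tool_pos: [486.6, -54.1, 106.8]
tcp_rot: [-180.0, -0.0, 97.3]
ft_force: [0.3, -0.7, -0.0]
finger_gap: -0.1
```

```bash
python3 -m jog '[[[0,0,0.02,0,0,0,0],[0,0,0.02,0,0,0,0],[0,0,0.02,0,0,0,0],[0,0,0,0,0,0,0]]]';python3 -m jog '[[[0,0,0.02,0,0,0,0],[0,0,0,0,0,0,0]]]'
```

```text
time: 18.35
tool_pos: [486.6, -54.1, 103.7]
tcp_rot: [-180.0, -0.0, 97.3]
ft_force: [-0.2, 0.0, -0.9]
finger_gap: -0.1
time: 18.6
tool_pos: [486.6, -54.1, 102.8]
tcp_rot: [-180.0, 0.0, 97.3]
ft_force: [0.1, 0.1, 0.4]
finger_gap: -0.1
```

```bash
python3 -m jog '[[[0,0,0.016,0,0,0,0],[0,0,0,0,0,0,0]]]';python3 -m jog '[[[0,0,0.016,0,0,0,0],[0,0,0,0,0,0,0]]]';python3 -c "
from h import *
w,d2,c2=snap('wrist','w8'); uv,X=bydepth(c2,d2)
for v in range(200,262,3):
    k=(uv[:,1]==v)&(abs(uv[:,0]-258)<7); print(v,np.median(X[k],0).round(1))"
```

```text
time: 18.85
tool_pos: [486.7, -54.2, 102.2]
tcp_rot: [-180.0, 0.0, 97.3]
ft_force: [-1.6, 0.2, 3.1]
finger_gap: 0.2
time: 19.1
tool_pos: [486.7, -54.2, 101.6]
tcp_rot: [-180.0, 0.0, 97.3]
ft_force: [-2.9, -0.4, 6.0]
finger_gap: -0.1
200 [483.  -30.7 123.1]
203 [483.2 -32.1 122.9]
206 [483.4 -33.7 122.5]
209 [483.5 -34.8 122.8]
212 [483.6 -36.6 122.7]
215 [483.9 -37.8 123.2]
218 [484.2 -39.6 122.6]
221 [484.4 -41.  122.6]
224 [484.5 -42.3 122.8]
227 [484.7 -44.  122.6]
230 [484.6 -43.3 128.2]
233 [484.6 -43.1 132.1]
236 [484.6 -43.2 135.7]
239 [484.7 -43.2 138.6]
242 [484.7 -43.2 141.9]
245 [484.6 -43.2 145.1]
248 [484.7 -43.1 147.9]
251 [484.7 -43.  150.7]
254 [484.6 -43.3 153.2]
257 [484.8 -43.3 155.5]
260 [485.  -43.4 157.7]
```

```bash
python3 -m jog '[[[0,0,-0.1,0,0,0,0],[0,0,-0.9,0,0,0,0],[0,0,-1,0,0,0,0.5],[0,0,-1,0,0,0,0.9],[-0.8,0.405,0,0,0,0,0.9],[-0.8,0.405,0,0,0,0,0.9],[-0.8,0.405,0,0,0,0,0.9],[-0.8,0.405,0,0,0,0,0.9],[-0.8,0.405,0,0,0,0,0.9],[-0.77,0.405,0,0,0,0,0.9],[0,0,0,0,0,0,0.9],[0,0,0,0,0,0,0.9]]]'
python3 - <<'E'
from h import *
s=st(); w,d2,c2=snap('wrist','w9'); uv,X=bydepth(c2,d2)
k=(abs(X[:,0]-638)<50)&(abs(X[:,1]+305)<45)&(X[:,2]>66)&(X[:,2]<80)
r=cv2.minEnclosingCircle(X[k,:2].astype(np.float32));print(k.sum(),r,X[k].mean(0)); print(np.median(w[uv[k][:,1],uv[k][:,0]],0))
t=(r[0][0],r[0][1],18); plan(t,97.3)
uv,X=bydepth(c2,d2);m=(abs(X[:,2])<8);print('table',np.median(X[m,2]))
EOF=0
cv2.imwrite('pics/c5.png',w[:,:,::-1])
E
```

```text
time: 20.65
tool_pos: [637.5, -274.8, 250.6]
tcp_rot: [-179.9, -0.1, 97.3]
ft_force: [-0.3, 0.9, -0.2]
finger_gap: 76.9
{'time': 20.65, 'tool_pos': [637.53, -274.76, 250.58], 'tcp_rot': [-179.93, -0.05, 97.33], 'ft_force': [-0.31, 0.89, -0.16], 'wrist_torque': [-0.02, 0.04, -0.02], 'finger_gap': 76.87, 'joint_pos': [-27.54, 21.73, 64.43, 0.0, 93.93, -34.87]}
2001 ((640.4608154296875, -308.66595458984375), 28.785400390625) [ 640.70548594 -308.50592353   70.40619891]
[242. 235. 221.]
tool shift units [-0.688 -0.029  4.666] rot units [-0.0001 -0.      0.0002] world d [   2.9  -34.2 -233.3]
table 1.2677143760143963
```

View pics/c5.png

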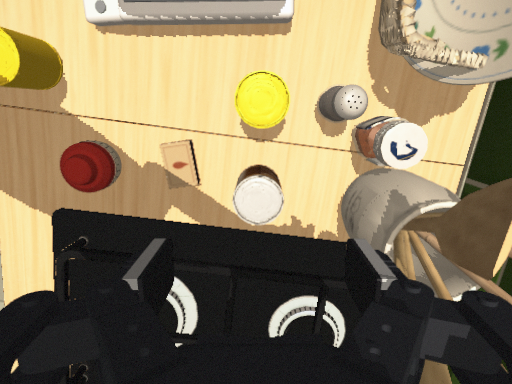

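```bash
python3 -m jog '[[[-0.35,-0.02,0.3,0,0,0,0.9],[-0.34,-0.01,0.8,0,0,0,0.9],[0,0,0.9,0,0,0,0.9],[0,0,0.9,0,0,0,0.9],[0,0,0.7,0,0,0,0.9],[0,0,0.6,0,0,0,0.9],[0,0,0.46,0,0,0,0.9],[0,0,0,0,0,0,0.9],[0,0,0,0,0,0,0.9]]]'
python3 -c "
from h import *
st();plan((640.5,-308.6,18),97.3)"
```

```text
time: 21.82
tool_pos: [641.3, -310.1, 19.6]
tcp_rot: [179.9, 0.1, 97.3]
ft_force: [0.7, -0.7, -0.1]
finger_gap: 77.0
{'time': 21.82, 'tool_pos': [641.29, -310.13, 19.63], 'tcp_rot': [179.94, 0.07, 97.34], 'ft_force': [0.67, -0.69, -0.11], 'wrist_torque': [0.0, 0.01, 0.03], 'finger_gap': 77.04, 'joint_pos': [-29.92, 32.75, 74.5, -0.02, 72.67, -37.25]}
tool shift units [ 0.032 -0.012  0.033] rot units [0.0002 0.0002 0.0001] world d [-0.8  1.5 -1.6]
```

Close, then lift.

```bash
python3 -m jog '[[[0.02,-0.01,0,0,0,0,0.3],[0,0,0,0,0,0,0.3],[0,0,0,0,0,0,0.3],[0,0,0,0,0,0,0.3],[0,0,0,0,0,0,0.3]]]' 30; python3 -m jog '[[[0,0,-0.3,0,0,0,0.3],[0,0,-0.7,0,0,0,0.3],[0,0,-1,0,0,0,0.3],[0,0,-1,0,0,0,0.3],[0,0,-0.4,0,0,0,0.3],[0,0,0,0,0,0,0.3],[0,0,0,0,0,0,0.3]]]'
python3 - <<'E'
from h import *
st()
c=np.array([546.3,-46.7]); y=np.deg2rad(7.4); t=c+15*np.array([np.cos(y),np.sin(y)]); print(t); plan((t[0],t[1],190),97.3)
a,d,cs=snap('scene','s4'); cv2.imwrite('pics/c6.png',cv2.resize(a[60:260,180:420],None,fx=2.5,fy=2.5)[:,:,::-1])
E
```

```text
time: 22.45
tool_pos: [641.1, -309.3, 20.4]
tcp_rot: [179.9, 0.1, 97.3]
ft_force: [-0.5, 1.0, 6.2]
finger_gap: 56.2
time: 23.32
tool_pos: [638.7, -307.9, 184.8]
tcp_rot: [-179.8, -0.2, 97.3]
ft_force: [-1.2, 0.8, -2.6]
finger_gap: 56.5
{'time': 23.32, 'tool_pos': [638.73, -307.9, 184.85], 'tcp_rot': [-179.76, -0.15, 97.33], 'ft_force': [-1.25, 0.78, -2.62], 'wrist_torque': [-0.03, 0.05, 0.02], 'finger_gap': 56.52, 'joint_pos': [-29.87, 25.38, 66.6, -0.02, 88.3, -37.2]}
[561.17506744 -44.76806605]
tool shift units [ 5.418 -0.867 -0.085] rot units [-0.0007 -0.0004  0.0001] world d [-77.6 263.1   5.2]
```

View pics/c6.png

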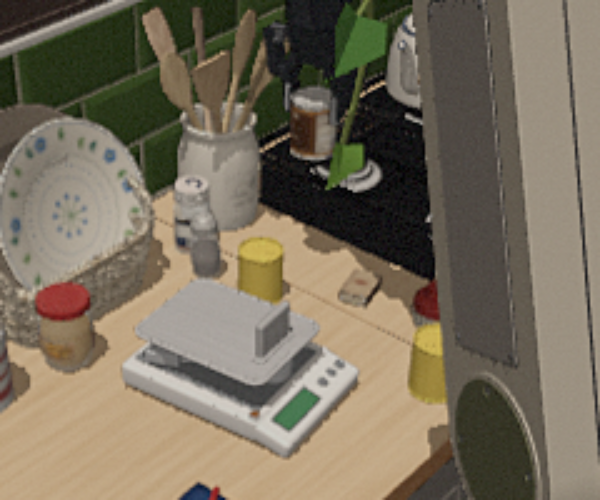

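```bash
python3 -m jog '[[[0.4,-0.065,0,0,0,0,0.3],[0.8,-0.128,0,0,0,0,0.3],[0.9,-0.144,0,0,0,0,0.3],[0.9,-0.144,0,0,0,0,0.3],[0.9,-0.144,0,0,0,0,0.3],[0.8,-0.128,0,0,0,0,0.3],[0.5,-0.08,0,0,0,0,0.3],[0.218,-0.034,0,0,0,0,0.3],[0,0,0.5,0,0,0,0.3],[0,0,0.5,0,0,0,0.3],[0,0,0.4,0,0,0,0.3],[0,0,0,0,0,0,0.3]]]' 
python3 -m jog '[[[0,0,0,0,0,0,0.3],[0,0,0,0,0,0,0.3]]]'
python3 - <<'E'
from h import *
st(); plan((561.2,-44.8,104),97.3)
p,d,c=snap('wrist','w10'); uv,X=bydepth(c,d)
k=(X[:,2]>90)&(abs(X[:,0]-561)<60)&(abs(X[:,1]+45)<60)&(X[:,2]<200)&(uv[:,1]<300)
print(k.sum(),np.percentile(X[k],[2,50,98],axis=0).round(1))
a,d,cs=snap('scene','s5'); cv2.imwrite('pics/c7.png',np.hstack([cv2.resize(a[130:270,200:360],(400,350),interpolation=2),cv2.resize(p,(400,350))])[:,:,::-1])
E
```

```text
time: 24.88
tool_pos: [560.5, -45.6, 115.3]
tcp_rot: [-179.7, -0.1, 97.3]
ft_force: [-0.1, 0.2, -1.0]
finger_gap: 56.6
time: 25.12
tool_pos: [563.3, -45.7, 119.6]
tcp_rot: [179.9, 0.0, 97.3]
ft_force: [-0.4, 0.0, -2.7]
finger_gap: 56.1
{'time': 25.12, 'tool_pos': [563.31, -45.73, 119.58], 'tcp_rot': [179.92, 0.04, 97.33], 'ft_force': [-0.41, 0.03, -2.65], 'wrist_torque': [0.01, 0.02, -0.02], 'finger_gap': 56.14, 'joint_pos': [-9.83, 5.49, 97.02, -0.01, 77.41, -17.16]}
tool shift units [ 0.024 -0.04   0.311] rot units [0.0002 0.0001 0.0001] world d [ -2.1   0.9 -15.6]
21299 [[510.  -54.7 114.9]
 [561.  -35.2 168.8]
 [612.2 -17.7 199. ]]
```

View pics/c7.png

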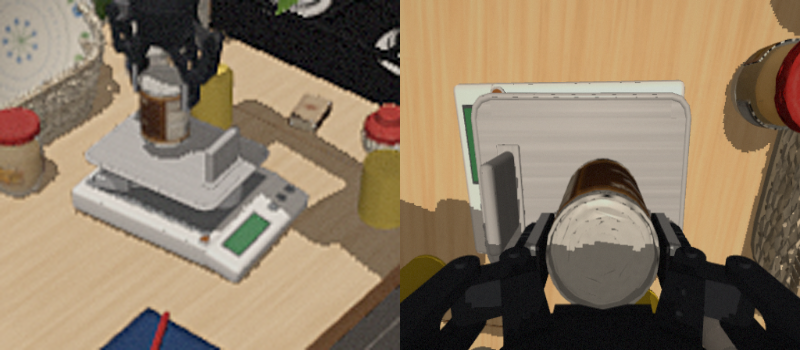

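```bash
python3 -m jog '[[[0.02,-0.04,0.2,0,0,0,0.3],[0,0,0.1,0,0,0,0.3],[0,0,0.05,0,0,0,0.3],[0,0,0,0,0,0,0.3]]]' ; python3 -m jog '[[[0,0,0.02,0,0,0,0.3],[0,0,0,0,0,0,0.3]]]'; python3 -m jog '[[[0,0,0.02,0,0,0,0.3],[0,0,0,0,0,0,0.3]]]'
```

```text
time: 25.72
tool_pos: [560.0, -44.7, 100.3]
tcp_rot: [-179.9, -0.0, 97.3]
ft_force: [-0.3, -0.1, -2.2]
finger_gap: 56.4
time: 25.98
tool_pos: [560.3, -44.8, 99.8]
tcp_rot: [-180.0, 0.0, 97.3]
ft_force: [0.3, -0.7, -1.4]
finger_gap: 56.4
time: 26.22
tool_pos: [560.4, -44.8, 98.9]
tcp_rot: [-180.0, 0.0, 97.3]
ft_force: [-0.0, -0.0, -0.1]
finger_gap: 56.5
```

```bash
python3 -m jog '[[[0,0,0.006,0,0,0,0.3],[0,0,0,0,0,0,0.3]]]'; python3 -m jog '[[[0,0,0,0,0,0,0.7],[0,0,0,0,0,0,0.76],[0,0,0,0,0,0,0.8],[0,0,0,0,0,0,0.8],[0,0,0,0,0,0,0.8]]]' 20; python3 -m jog '[[[0,0,-0.2,0,0,0,0.8],[0,0,-0.4,0,0,0,0.8],[0,0,-0.8,0,0,0,0.8],[0,0,-1,0,0,0,0.8],[0,0,-1,0,0,0,0.8],[-0.6,0,-0.6,0,0,0,0.8],[-0.6,0,0,0,0,0,0.8],[0,0,0,0,0,0,0.8],[0,0,0,0,0,0,0.8]]]'
python3 - <<'E'
from h import *
from lev import lev
st(); p,d,c=snap('wrist','w11'); uv,X=bydepth(c,d)
k=(X[:,2]>140)&(abs(X[:,0]-561)<60)&(abs(X[:,1]+45)<60)&(X[:,2]<165)&(uv[:,1]<300)
print(k.sum(),cv2.minEnclosingCircle(X[k,:2].astype(np.float32)),X[k].mean(0))
lev('w11',(546.3,-46.7),70,90,7.4)
L=(X-[546.3,-46.7,0])@R.from_euler('z',7.4,degrees=True).as_matrix()
m=(X[:,2]>70)&(X[:,2]<90)&(abs(L[:,0])<110)&(abs(L[:,1])<90)&(uv[:,1]<300)
print('plate rect',cv2.minAreaRect(X[m,:2].astype(np.float32)))
a,d,cs=snap('scene','s6'); cv2.imwrite('pics/c8.png',np.hstack([cv2.resize(a[130:270,200:360],(400,350),interpolation=2),cv2.resize(p,(400,350))])[:,:,::-1])
E
```

```text
time: 26.48
tool_pos: [560.4, -44.8, 98.6]
tcp_rot: [-180.0, 0.0, 97.3]
ft_force: [-0.7, -0.4, 1.5]
finger_gap: 56.2
time: 27.1
tool_pos: [560.2, -44.8, 98.4]
tcp_rot: [-180.0, 0.0, 97.3]
ft_force: [-1.0, -0.4, 0.1]
finger_gap: 68.5
time: 28.22
tool_pos: [567.9, -103.9, 299.1]
tcp_rot: [-180.0, -0.0, 97.3]
ft_force: [-0.1, 0.1, 0.4]
finger_gap: 68.3
{'time': 28.22, 'tool_pos': [567.92, -103.91, 299.14], 'tcp_rot': [-180.0, -0.01, 97.32], 'ft_force': [-0.08, 0.08, 0.38], 'wrist_torque': [-0.01, 0.06, 0.02], 'finger_gap': 68.31, 'joint_pos': [-15.46, 2.84, 80.97, 0.01, 96.19, -22.78]}
2925 ((560.9122924804688, -44.16219711303711), 28.421218872070312) [560.93081239 -43.70952652 147.86451604]
w11 plate slope/height (platform axes) [-4.90000e-03  2.50000e-03  7.85659e+01] 6898
  table [0.0007 0.0014 0.1857] 51727
plate rect ((546.6580200195312, -46.39563751220703), (177.06895446777344, 134.87828063964844), 7.056879043579102)
```

View pics/c8.png

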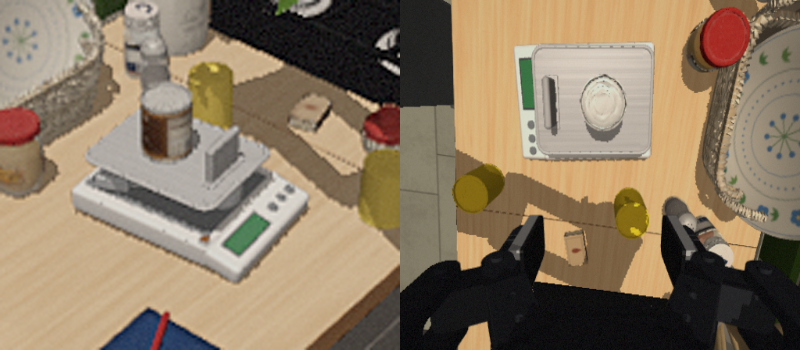

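The plate slopes about 0.3° (cone end high). The press also showed a sideways force of -3 N in x, so the cone foot seems hung about 0.6 mm up its +x wall. I'll take the tin off, centre the foot, then put the tin back.

```bash
python3 -m jog '[[[0.6,0,0,0,0,0,0.86],[0.6,0,0.6,0,0,0,0.86],[0,0,1,0,0,0,0.86],[0,0,1,0,0,0,0.86],[0,0,0.8,0,0,0,0.86],[0,0,0.4,0,0,0,0.86],[0,0,0.16,0,0,0,0.86],[0,0,0,0,0,0,0.86],[0,0,0,0,0,0,0.86]]]' ; python3 -c "
from h import *
plan((560.6,-44.5,100.5),97.3)"
```

```text
time: 29.45
tool_pos: [561.6, -45.0, 102.4]
tcp_rot: [179.9, 0.0, 97.3]
ft_force: [0.6, 0.3, 0.2]
finger_gap: 73.3
tool shift units [ 0.012 -0.019  0.037] rot units [0.0004 0.0001 0.0001] world d [-1.   0.5 -1.9]
```

```bash
python3 -m jog '[[[0,-0.01,0,0,0,0,0.4],[0,0,0,0,0,0,0.4],[0,0,-0.01,0,0,0,0.4],[0,0,-0.02,0,0,0,0.4],[0,0,-0.3,0,0,0,0.4],[0,0,-0.5,0,0,0,0.4],[0,0,-0.5,0,0,0,0.4],[0,0,0,0,0,0,0.4]]]' 25; python3 -m jog '[[[-0.4,-0.25,0,0,0,0,0.4],[-0.8,-0.5,0,0,0,0,0.4],[-0.8,-0.5,0,0,0,0,0.4],[-0.65,-0.45,0,0,0,0,0.4],[-0.33,-0.22,0,0,0,0,0.4],[0,0,0.5,0,0,0,0.4],[0,0,0.9,0,0,0,0.4],[0,0,0.8,0,0,0,0.4],[0,0,0.4,0,0,0,0.4],[0,0,0.1,0,0,0,0.4],[0,0,0,0,0,0,0.4],[0,0,0,0,0,0,0.4]]]'
```

```text
time: 30.45
tool_pos: [561.2, -45.1, 169.7]
tcp_rot: [179.8, 0.1, 97.3]
ft_force: [0.3, -0.2, -2.4]
finger_gap: 56.5
time: 31.95
tool_pos: [484.4, -205.3, 33.2]
tcp_rot: [179.9, 0.1, 97.3]
ft_force: [-0.4, -0.5, -1.8]
finger_gap: 56.4
```

```bash
python3 -m jog '[[[0,0,0.1,0,0,0,0.4],[0,0,0.05,0,0,0,0.4],[0,0,0,0,0,0,0.4],[0,0,0,0,0,0,0.4]]]'; python3 -m jog '[[[0,0,0.02,0,0,0,0.4],[0,0,0,0,0,0,0.4]]]';python3 -m jog '[[[0,0,0.02,0,0,0,0.4],[0,0,0,0,0,0,0.4]]]'
```

```text
time: 32.45
tool_pos: [483.5, -204.9, 24.5]
tcp_rot: [-180.0, 0.0, 97.3]
ft_force: [0.5, -0.1, -3.0]
finger_gap: 56.5
time: 32.7
tool_pos: [483.7, -205.0, 23.9]
tcp_rot: [-180.0, 0.0, 97.3]
ft_force: [-1.6, 0.9, 2.4]
finger_gap: 56.6
time: 32.95
tool_pos: [483.8, -205.1, 23.8]
tcp_rot: [-180.0, 0.0, 97.3]
ft_force: [-6.9, 2.0, 12.7]
finger_gap: 56.3
```

```bash
python3 -m jog '[[[0,0,0,0,0,0,0.7],[0,0,0,0,0,0,0.8],[0,0,0,0,0,0,0.8],[0,0,-0.5,0,0,0,0.8],[0,0,-1,0,0,0,0.8],[0,0,-1,0,0,0,0.8],[0.3,0.04,0,0,0,0,0.3],[0.8,0.12,0,0,0,0,0],[0.8,0.12,0,0,0,0,0],[0.8,0.12,0,0,0,0,0],[0.29,0.04,0,0,0,0,0],[0,0,0,0,0,0,0]]]' 20; python3 -m jog '[[[0,0,0,0,0,0,0]]]'; python3 -c "
from h import *
plan((486.7,-54.1,104.5),97.3)"
```

```text
time: 34.45
tool_pos: [486.0, -53.1, 146.8]
tcp_rot: [-179.9, -0.0, 97.4]
ft_force: [-0.4, -0.7, -0.4]
finger_gap: 0.2
time: 34.58
tool_pos: [486.2, -54.6, 147.1]
tcp_rot: [-179.9, 0.0, 97.3]
ft_force: [-1.0, 0.7, 0.6]
finger_gap: 0.1
tool shift units [0.01  0.012 0.853] rot units [-0.0002  0.0001  0.    ] world d [  0.5   0.5 -42.6]
```

```bash
python3 -m jog '[[[0,0,0.4,0,0,0,0],[0,0.01,0.3,0,0,0,0],[0,0,0.15,0,0,0,0],[0,0,0,0,0,0,0],[0,0,0,0,0,0,0]]]';python3 -m jog '[[[0,0,0.02,0,0,0,0],[0,0,0.02,0,0,0,0],[0,0,0,0,0,0,0]]]'; python3 -m jog '[[[0,0,0.014,0,0,0,0],[0,0,0,0,0,0,0]]]'
```

```text
time: 35.2
tool_pos: [487.2, -53.9, 105.5]
tcp_rot: [180.0, 0.0, 97.3]
ft_force: [0.4, 0.2, -0.2]
finger_gap: -0.2
time: 35.58
tool_pos: [486.8, -53.6, 103.0]
tcp_rot: [-180.0, 0.0, 97.3]
ft_force: [0.1, 0.1, -0.5]
finger_gap: 0.5
time: 35.83
tool_pos: [486.8, -53.7, 102.4]
tcp_rot: [-180.0, 0.0, 97.3]
ft_force: [-0.9, -0.0, 1.4]
finger_gap: 0.1
```

```bash
python3 -m jog '[[[0,0,0.016,0,0,0,0],[0,0,0,0,0,0,0],[0,0,0,0,0,0,0]]]'; for i in 1; do python3 -m jog '[[[0,-0.012,0,0,0,0,0],[0,0,0,0,0,0,0]]]'; python3 -m jog '[[[0,-0.012,0,0,0,0,0],[0,0,0,0,0,0,0]]]';  done
```

```text
time: 36.2
tool_pos: [486.9, -53.7, 101.7]
tcp_rot: [-180.0, 0.0, 97.3]
ft_force: [-2.4, -0.3, 5.3]
finger_gap: 0.2
time: 36.45
tool_pos: [486.3, -53.8, 101.5]
tcp_rot: [-180.0, 0.0, 97.3]
ft_force: [-1.0, 0.3, 3.8]
finger_gap: 0.0
time: 36.7
tool_pos: [485.7, -53.9, 101.4]
tcp_rot: [-180.0, 0.0, 97.3]
ft_force: [-0.7, 1.1, 3.3]
finger_gap: -0.2
```

```bash
python3 -m jog '[[[0,-0.012,0.008,0,0,0,0],[0,0,0,0,0,0,0]]]'; python3 -m jog '[[[0,-0.012,0,0,0,0,0],[0,0,0,0,0,0,0]]]'; python3 -m jog '[[[0,-0.012,0,0,0,0,0],[0,0,0,0,0,0,0]]]'
```

```text
time: 36.95
tool_pos: [485.1, -53.9, 101.1]
tcp_rot: [-180.0, 0.0, 97.3]
ft_force: [-0.3, 0.6, 4.4]
finger_gap: -0.3
time: 37.2
tool_pos: [484.5, -54.0, 101.0]
tcp_rot: [-180.0, 0.0, 97.3]
ft_force: [0.7, 0.6, 2.6]
finger_gap: -0.2
time: 37.45
tool_pos: [483.8, -54.1, 101.0]
tcp_rot: [-180.0, -0.0, 97.3]
ft_force: [1.1, -0.3, 2.5]
finger_gap: -0.2
```

```bash
python3 -m jog '[[[0,0.01,0,0,0,0,0],[0,0,0,0,0,0,0]]]';python3 -m jog '[[[0,0,-0.2,0,0,0,0],[0,0,-0.8,0,0,0,0],[0,0,-1,0,0,0,0],[0,0,-1,0,0,0,0],[0,0,-1,0,0,0,0.3],[0,0,0,0,0,0,0.4],[0,0,0,0,0,0,0.4]]]'
python3 - <<'E'
from h import *
from lev import lev
st();p,d,c=snap('wrist','w12'); lev('w12',(546.0,-46.7),70,90,7.4); lev('w5',(546.3,-46.7),65,95,7.4)
uv,X=bydepth(c,d);L=(X-[546.3,-46.7,0])@R.from_euler('z',7.4,degrees=True).as_matrix()
m=(X[:,2]>70)&(X[:,2]<90)&(abs(L[:,0])<110)&(abs(L[:,1])<90)&(uv[:,1]<300)
print('plate rect',cv2.minAreaRect(X[m,:2].astype(np.float32)))
E
```

```text
time: 37.7
tool_pos: [484.3, -54.0, 101.0]
tcp_rot: [-180.0, 0.0, 97.3]
ft_force: [0.6, -0.3, 2.0]
finger_gap: 0.0
time: 38.58
tool_pos: [484.1, -54.0, 300.8]
tcp_rot: [-179.9, -0.0, 97.3]
ft_force: [-0.7, -1.6, -0.7]
finger_gap: 34.0
{'time': 38.58, 'tool_pos': [484.14, -53.96, 300.81], 'tcp_rot': [-179.94, -0.01, 97.33], 'ft_force': [-0.74, -1.64, -0.73], 'wrist_torque': [0.0, 0.03, -0.09], 'finger_gap': 34.04, 'joint_pos': [-12.38, -11.24, 94.2, -0.01, 97.1, -19.72]}
w12 plate slope/height (platform axes) [-8.00000e-04  2.20000e-03  7.80411e+01] 8538
  table [-4.000e-04  1.900e-03 -5.454e-01] 52464
w5 plate slope/height (platform axes) [-5.8000e-03  3.1000e-03  7.8108e+01] 8744
  table [-7.0e-04  2.0e-03 -7.3e-01] 55028
plate rect ((545.9105224609375, -47.48082733154297), (175.0804901123047, 135.18592834472656), 7.123682498931885)
```

Level now: the slope relative to the table is -0.0004, against -0.005 before. I'll fetch the tin again.

```bash
python3 -m jog '[[[-0.5,-0.06,0,0,0,0,0.86],[-0.8,-0.11,0,0,0,0,0.86],[-0.9,-0.11,0,0,0,0,0.86],[-0.8,-0.11,0.4,0,0,0,0.86],[0,0,1,0,0,0,0.86],[0,0,1,0,0,0,0.86],[0,0,1,0,0,0,0.86],[0,0,0.9,0,0,0,0.86],[0,0,0.7,0,0,0,0.86],[0,0,0.4,0,0,0,0.86],[0,0,0,0,0,0,0.86],[0,0,0,0,0,0,0.86]]]'; python3 -c "
from h import *
plan((483.8,-205.1,25),97.3)"
```

```text
time: 40.12
tool_pos: [483.9, -205.2, 31.2]
tcp_rot: [-179.9, -0.0, 97.3]
ft_force: [0.2, 0.7, -0.1]
finger_gap: 73.3
tool shift units [ 0.002 -0.001  0.124] rot units [-0.0002 -0.      0.0001] world d [-0.1  0.1 -6.2]
```

```bash
python3 -m jog '[[[0,0,0.12,0,0,0,0.86],[0,0,0,0,0,0,0.86],[0,0,0,0,0,0,0.4],[0,0,0,0,0,0,0.4],[0,0,0,0,0,0,0.4],[0,0,0,0,0,0,0.4],[0,0,-0.4,0,0,0,0.4],[0,0,-0.8,0,0,0,0.4],[0,0,-0.9,0,0,0,0.4],[0,0,-0.7,0,0,0,0.4],[0,0,0,0,0,0,0.4],[0,0,0,0,0,0,0.4]]]' 30; python3 -c "
from h import *
st();plan((560.8,-45.1,112),97.3)"
```

```text
time: 41.62
tool_pos: [483.5, -204.9, 163.4]
tcp_rot: [-179.9, -0.1, 97.3]
ft_force: [-0.5, 0.1, -3.0]
finger_gap: 56.1
{'time': 41.62, 'tool_pos': [483.45, -204.85, 163.4], 'tcp_rot': [-179.88, -0.07, 97.33], 'ft_force': [-0.45, 0.15, -2.97], 'wrist_torque': [-0.01, 0.06, 0.02], 'finger_gap': 56.08, 'joint_pos': [-28.55, -2.5, 100.44, -0.02, 82.2, -35.88]}
tool shift units [2.97  1.944 1.027] rot units [-0.0003 -0.0002  0.0001] world d [ 77.3 159.8 -51.4]
```

```bash
python3 -m jog '[[[0.3,0.194,0,0,0,0,0.4],[0.7,0.46,0,0,0,0,0.4],[0.7,0.46,0,0,0,0,0.4],[0.7,0.46,0,0,0,0,0.4],[0.4,0.26,0,0,0,0,0.4],[0.17,0.11,0,0,0,0,0.4],[0,0,0.3,0,0,0,0.4],[0,0,0.4,0,0,0,0.4],[0,0,0.3,0,0,0,0.4],[0,0,0,0,0,0,0.4],[0,0,0,0,0,0,0.4],[0,0,0,0,0,0,0.4]]]'; python3 -c "
from h import *
plan((560.8,-45.1,105),97.3)"
```

```text
time: 43.12
tool_pos: [562.3, -45.8, 116.0]
tcp_rot: [179.9, 0.0, 97.3]
ft_force: [0.6, 0.4, -1.5]
finger_gap: 56.0
tool shift units [ 0.018 -0.027  0.22 ] rot units [0.0002 0.0001 0.0001] world d [ -1.5   0.7 -11. ]
```

```bash
python3 -m jog '[[[0.015,-0.02,0.1,0,0,0,0.4],[0,0,0.06,0,0,0,0.4],[0,0,0,0,0,0,0.4],[0,0,0,0,0,0,0.4]]]'; python3 -m jog '[[[0,0,0.02,0,0,0,0.4],[0,0,0,0,0,0,0.4]]]';python3 -m jog '[[[0,0,0.016,0,0,0,0.4],[0,0,0,0,0,0,0.4]]]'
```

```text
time: 43.62
tool_pos: [560.5, -44.9, 107.0]
tcp_rot: [-180.0, -0.0, 97.3]
ft_force: [-0.2, -0.0, -1.3]
finger_gap: 56.4
time: 43.88
tool_pos: [560.5, -44.9, 106.0]
tcp_rot: [-180.0, 0.0, 97.3]
ft_force: [0.7, 0.5, -2.2]
finger_gap: 56.3
time: 44.12
tool_pos: [560.4, -45.0, 105.1]
tcp_rot: [-180.0, -0.0, 97.3]
ft_force: [-0.3, 1.2, -2.6]
finger_gap: 56.5
```

```bash
python3 -m jog '[[[0,0,0.016,0,0,0,0.4],[0,0,0,0,0,0,0.4]]]'; python3 -m jog '[[[0,0,0.014,0,0,0,0.4],[0,0,0,0,0,0,0.4]]]'
```

```text
time: 44.38
tool_pos: [560.5, -45.0, 104.4]
tcp_rot: [-180.0, 0.0, 97.3]
ft_force: [-0.1, 0.2, -2.2]
finger_gap: 56.2
time: 44.62
tool_pos: [560.7, -45.0, 103.9]
tcp_rot: [-180.0, 0.0, 97.3]
ft_force: [0.2, 0.0, -0.7]
finger_gap: 55.8
```

```bash
python3 -m jog '[[[0,0,0.006,0,0,0,0.4],[0,0,0,0,0,0,0.4]]]'; python3 -m jog '[[[0,0,0,0,0,0,0.7],[0,0,0,0,0,0,0.76],[0,0,0,0,0,0,0.8],[0,0,0,0,0,0,0.8],[0,0,0,0,0,0,0.8]]]' 20; python3 -m jog '[[[0,0,-0.2,0,0,0,0.8],[0,0,-0.4,0,0,0,0.8],[0,0,-0.8,0,0,0,0.8],[0,0,-1,0,0,0,0.8],[0,0,-1,0,0,0,0.8],[-0.6,0,-0.6,0,0,0,0.8],[-0.6,0,0,0,0,0,0.8],[0,0,0,0,0,0,0.8],[0,0,0,0,0,0,0.8],[0,0,0,0,0,0,0.8]]]'
python3 - <<'E'
from h import *
from lev import lev
st(); p,d,c=snap('wrist','w13'); uv,X=bydepth(c,d)
k=(X[:,2]>140)&(abs(X[:,0]-561)<60)&(abs(X[:,1]+45)<60)&(X[:,2]<165)&(uv[:,1]<300)
print(k.sum(),cv2.minEnclosingCircle(X[k,:2].astype(np.float32)),X[k].mean(0))
lev('w13',(546.,-47),70,90,7.2)
L=(X-[546.,-47,0])@R.from_euler('z',7.2,degrees=True).as_matrix()
m=(X[:,2]>70)&(X[:,2]<90)&(abs(L[:,0])<110)&(abs(L[:,1])<90)&(uv[:,1]<300)
print('plate rect',cv2.minAreaRect(X[m,:2].astype(np.float32)))
a,d,cs=snap('scene','s7'); cv2.imwrite('pics/c9.png',np.hstack([cv2.resize(a[130:270,200:360],(400,350),interpolation=2),cv2.resize(p,(400,350))])[:,:,::-1])
E
```

```text
time: 44.88
tool_pos: [560.7, -45.0, 103.6]
tcp_rot: [-180.0, 0.0, 97.3]
ft_force: [0.4, 0.5, -0.8]
finger_gap: 56.2
time: 45.5
tool_pos: [560.5, -45.0, 103.4]
tcp_rot: [-180.0, 0.0, 97.3]
ft_force: [0.7, 0.1, 0.5]
finger_gap: 68.4
time: 46.75
tool_pos: [568.1, -103.6, 303.5]
tcp_rot: [-180.0, -0.0, 97.4]
ft_force: [-0.3, 0.6, -0.2]
finger_gap: 68.5
{'time': 46.75, 'tool_pos': [568.09, -103.63, 303.54], 'tcp_rot': [-179.96, -0.02, 97.38], 'ft_force': [-0.29, 0.61, -0.15], 'wrist_torque': [0.03, -0.04, 0.01], 'finger_gap': 68.52, 'joint_pos': [-15.42, 2.9, 80.46, 0.0, 96.68, -22.81]}
2840 ((560.3590087890625, -44.13004684448242), 28.404842376708984) [560.56058923 -43.84896585 147.91144521]
w13 plate slope/height (platform axes) [-1.70000e-03  1.90000e-03  7.85851e+01] 6735
  table [0.0008 0.0013 0.3724] 51316
plate rect ((546.6111450195312, -47.374794006347656), (176.2890625, 134.9949951171875), 7.457909107208252)
```

```bash
python3 -c "
from bench import job
print(job.hand_in())"
```

```text
the job is handed in; nothing more can be done
None
```

The platform is back on the scale with its three feet in their seats, as far as I can measure. The tall tin stands upright on its middle, and the job was handed in at about 47 s with the arm clear.

**Seating:** After the first release the cone end sat about 0.5 mm high. I had already put the tin on, so I took it off and set it on the worktop. I then pressed the grip lightly (about 5 N) while sliding it toward -x until the foot dropped in, and put the tin back.

**Level:** The plate's slope relative to the worktop was -0.0004 rad with the platform bare, down from -0.005. With the tin on, the last check read -0.0025 rad, about 0.3 mm across the feet. That is a poorer match, but the tin hid part of the plate in that view and it is near the limit of the depth camera.

**Tin:** It measured within about 1 mm of the free middle of the platform, with its top at the height expected for standing upright.

**Load:** The wrist force, plus the weight on the scale, never suggested more than about 10 to 11 N. I had no direct load-cell reading.

**Not checked:** I could not look at the last picture because the viewing limit was reached, so the final state rests on depth measurements alone. I did not measure the other things on the worktop again; no contact with them was planned or felt.

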